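Turn the reactor lid to its lock and shoot the bolt

TASK

The round aluminium lid lies loose on the small bench reactor: push it round by its posts, without gripping it hard or lifting it off its seat, until the notch in its rim faces the locking bolt, then slide the bolt into the notch right up to its stop and press it there with about 15 N for a second. Never force the bolt against the lid or the stop, nor press the lid, with more than 25 N; if the bolt stops short on the rim, correct the lid instead. Let go at the end, with the bolt left in, and leave everything else on the bench where it stands.

Things in the scene. Friction and masses are not known exactly. Their poses are not given: they have to be found in the camera images.
- reactor: bench reactor, a fixed block; flat top plate 65 mm above the bench, x from -90 to +170 mm, 180 mm wide (y). Origin on the bench below the centre of the bore in which the lid turns; x axis points from there to the locking bolt, z up. The bolt runs between two dark rails on the plate (x 82 to 162 mm, outer faces 43 mm apart, tops 83 mm above the bench).
- lid: loose round aluminium lid, 154 mm across, 12 mm thick, 0.5 to 0.75 kg, on rubber feet, with a spigot below in the reactor's bore (about 1.5 mm side play). It turns with friction, some 3 to 12 N at a post. Origin: centre of its underside at the feet, 65 mm above the bench; x axis points to its notch, z up.
- lid_top (a point): centre of the lid's upper face, 81 mm above the bench; axes as the lid's. Four upright posts, 16 mm across and 30 mm high, stand on this face 55 mm from the centre, at 45, 135, 225 and 315 degrees from the notch. A fitting 30 mm across and 22 mm high sits in the middle.
- lid_notch (a point): middle of the notch's mouth at the lid's rim, level with the upper face, 77 mm from the lid's centre. The notch is the only cut in the rim: 20 mm wide with parallel sides, 21 mm deep towards the centre, right through the disc.
- bolt (a joint): travel of the locking bolt along the reactor's -x axis: 0 drawn back (the start); its hard stop lies anywhere from 0.016 to 0.0265 m. Slides with about 2 N (up to 5 in the notch), stays where left. Bar 17 mm wide, 10 mm high; the nose tapers over its last 8 mm to 14 mm wide, so it enters a notch up to 3 mm off and pushes the lid round to suit; else it stops dead on the rim (at about 0.007). Nose tip at x = 84 mm at 0.
- bolt_pin (a point): on the axis of the bolt's upright round pin, 14 mm across, top 120 mm above the bench; this point is 105 mm above the bench, 126 mm from the bore's centre when the bolt is drawn back. The stop is a dark bridge across the rails between pin and lid, 12 mm long, top 94 mm above the bench (screws 97), clamped in a different place each time (not measured): the pin runs up against it.
- collar: bystander, to be left alone: brass collar ring 26 mm across lying on a corner of the reactor's top plate; origin at the centre of its underside
- jar: bystander, to be left alone: white screw jar, 56 mm across and 75 mm high, standing beside the reactor; origin at the centre of its underside
- beaker: bystander, to be left alone: glass beaker, 72 mm across and 90 mm high, standing beside the reactor; origin at the centre of its underside
- wrench: bystander, to be left alone: steel wrench lying on the bench; origin at the centre of its underside
- tissue_box: bystander, to be left alone: cardboard tissue box 115 x 220 x 85 mm; origin at the centre of its underside
- tube_rack: bystander, to be left alone: flat blue tube rack 130 x 130 x 20 mm; origin at the centre of its underside
- wash_bottle: bystander, to be left alone: white bottle 70 mm across, 160 mm high; origin at the centre of its underside
Not all that is in view belongs to the job. Leave any red look-alike of the lid alone.

How it is judged:
By the outcome, as a careful person would: the job done as asked, in the order asked, and still so for the second after the job is handed in, with the robot touching nothing.
It also fails if it takes over 72 s, if anything falls off the work surface, if the arm or the gripper's body presses on something with over 40 N, if the wrist force passes 120 N, or if a joint passes its speed limit or range.

ROBOT

A 6-joint arm with a two-finger parallel gripper is mounted at the origin on the work surface. World frame = base frame: x ahead of the robot, y to its left, z up, the work surface at z = 0. Lengths are in m, angles in rad, forces in N, time in s.
With the tool pointing down it reaches from about 0.225 to 0.875 m from the base axis. Payload 3.4 kg.
Tool frame: the origin (TCP) lies on the centre line of the jaws, within the pads' length; the fingertips stand 17 mm ahead of it and the grasp point (between the pads) lies 2 mm behind it (manip.finger_overhang is the distance from the TCP to the fingertips, in m); y points along the fingers, x is the direction in which the jaws open and shut, and the axes are right-handed (so a half turn about y gives the same grasp; the last joint's range is limited). The gripper opens to 85 mm and grips with 20 to 120 N. Pads are 22 mm wide; open, the fingers measure 114 mm over their backs; the gripper's body (76 mm by 85 mm) begins 54 mm behind the grasp point. The pads swing forward as they close: fully open they stand 13 mm farther back than shut.
Start: joints at [-0.121, 0.276, 1.505, -0, 1.361, -0.121], TCP at [0.575, -0, 0.248] pointing down, gripper open.
Joint ranges: [-2.89, 2.89], [-0.75, 2.08], [0.22, 2.7], [-1.18, 4.32], [0.11, 2.71], [-2.7, 2.7]. Speed limits (rad/s): [2.57, 2.57, 3.14, 3.14, 3.14, 3.14].

INTERFACE

Orientations are given as a unit quaternion [w, x, y, z].
In Python, from rig import manip gives the robot as it stands.
- The arm moves only by the tool arm_command, never from a script. Its argument "commands" is a list of rows, each a list of 3 entries, a list of its own where there are three numbers: the finger opening in cm, from 0 to 8.54, then the shift along the world's x, y, z in cm, then the turn about the world's z in rad. A call has 1 to 12 rows; each row shifts and turns the commanded pose from where the row before left it; what a row does not reach is not made up. A row lasts 1/10 s, in which the tool goes at most 50 mm and 8.59 degrees, less where a joint would pass 70% of its speed; a pose out of reach is approached as far as the arm can. A call with a gripper value outside its range is refused whole. The fingers move at their own pace and stop on an object; "grip_force" is the grip in N (left out, the last holds). Time passes only in rows, so rows that do not move let the fingers close. It gives the time, the measured TCP pose, the force and the opening at its end, in the units of the state.
- manip.get_state(): the state, without advancing time (a new reading comes with each control period).
- manip.get_image(name): name is "scene" or "side" or "wrist"; returns a dict with "pixels" (384x512x3 uint8, red, green, blue), "range_z" (384x512 float32, m along the optical axis (not along the pixel's ray), 0 where there is no reading), "intrinsics" (3x3 intrinsics, pixels), "R" (3x3) and "t" (3): a world point X has camera coordinates R X + t. Camera axes: x right, y down, z forward; pixel columns grow to the right and rows downward; lengths in m; the calibration is good to about 2 mm. The wrist camera is an equidistant fisheye: a pixel r from the principal point sees the ray r / f radians off the axis. A picture is of the moment at which its call begins.
- manip.sign_off(): hands the job in, once; it reports no verdict.
The state is a dict: "clock": time; "qpos": joint angles; "qd": joint speeds; "effort": joint torques, N m; "position": TCP position; "ee_rot": TCP orientation; "contact_force": force on the tool from outside, world axes, zero at the start; "moment": the same for the moment, N m; "width": finger opening in m.
Only numpy, scipy, OpenCV 4.12 (cv2) and the standard library are available. Lean on these libraries where they do the work, as an engineer would, in place of code of your own. Each camera call takes 0.05 s, during which the arm holds its last target.

## Working session

There is one attempt and no reset: what is moved stays moved. The work goes in short steps, Python scripts to look and compute and a tool call to move; the robot and the scene stay as the last step left them, time stands still between calls to the robot, and variables do not carry over. Pictures are saved under pics/ and viewed, and the job is handed in when it is done.

Besides the shell and the picture viewer there is one more tool, called as a command line: name --argument value ..., lists and objects as JSON in quotes. arm_command: Moves the arm, as the interface text tells. Its arguments: {"type":"object","properties":{"commands":{"type":"array"},"grip_force":{"type":"number"}},"required":["commands"]}

```bash
ls; mkdir -p pics; python3 - <<'E'
from rig import manip
import cv2,numpy as np,pickle
s=manip.get_state();print(s)
for n in ["scene","side","wrist"]:
    d=manip.get_image(n);pickle.dump(d,open(f"{n}0.pkl","wb"))
    cv2.imwrite(f"pics/{n}0.png",cv2.resize(d["pixels"][:,:,::-1],None,fx=1.5,fy=1.5))
    print(n,d["intrinsics"],d["R"],d["t"])
E
```

```text
pics
{'clock': 0.0, 'qpos': array([-1.21022711e-01,  2.76595666e-01,  1.50613220e+00,  1.69973937e-05,
        1.36074753e+00, -1.21004053e-01]), 'qd': array([-1.01001293e-04,  9.00295917e-04, -2.33323712e-04, -7.16451318e-05,
       -1.30824607e-06,  4.41990892e-04]), 'effort': array([ 6.20495921e-04, -4.16768074e+01, -2.45808578e+01, -1.52056768e-04,
        1.11346930e-02,  1.69860516e-05]), 'position': array([5.74487096e-01, 4.97492620e-05, 2.47439705e-01]), 'ee_rot': array([ 7.07192657e-01, -7.07020279e-01,  6.67927171e-04,  6.52216571e-04]), 'contact_force': array([-0.30812809,  0.38148188,  0.76159957]), 'moment': array([0.01285803, 0.00410619, 0.00788526]), 'width': 0.08539726976676686}
scene [[365.46609842   0.         261.99868791]
 [  0.         365.46609842 189.81358939]
 [  0.           0.           1.        ]] [[ 0.77455327  0.6324314  -0.00988668]
 [ 0.48449648 -0.60327732 -0.63349793]
 [-0.4066084   0.48588784 -0.77368121]] [-0.36010024 -0.19773044  1.3607937 ]
side [[442.95812606   0.         254.55169816]
 [  0.         442.95812606 187.41113277]
 [  0.           0.           1.        ]] [[ 0.68737306 -0.72618532  0.01315904]
 [-0.44821576 -0.43837717 -0.7790559 ]
 [ 0.57150758  0.52960395 -0.62681636]] [-0.36596215  0.28982921  1.42975194]
wrist [[297.31863964   0.         257.22920821]
 [  0.         297.31863964 194.36204984]
 [  0.           0.           1.        ]] [[ 9.99997078e-01  8.05117879e-04 -2.27933527e-03]
 [ 1.44512975e-03 -9.54972153e-01  2.96691926e-01]
 [-1.93782973e-03 -2.96694353e-01 -9.54970526e-01]] [-0.57552958 -0.0387509   0.38014552]
```

View pics/scene0.png

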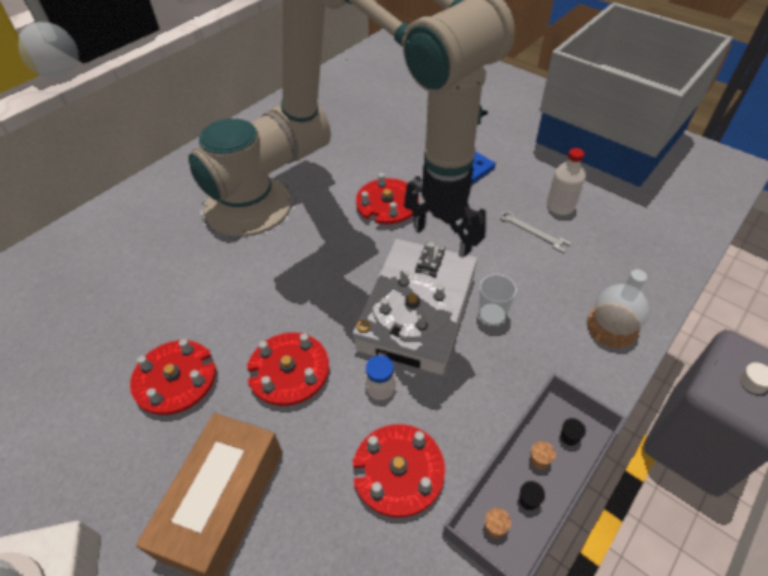

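View pics/side0.png

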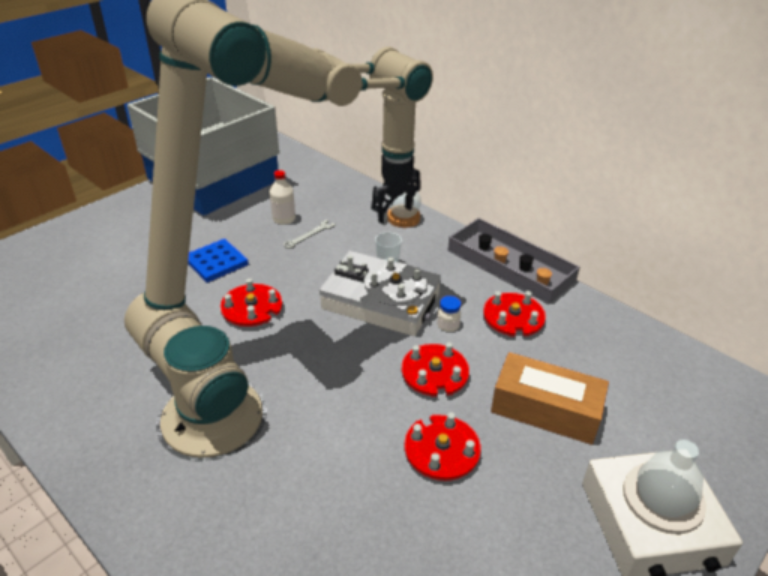

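View pics/wrist0.png

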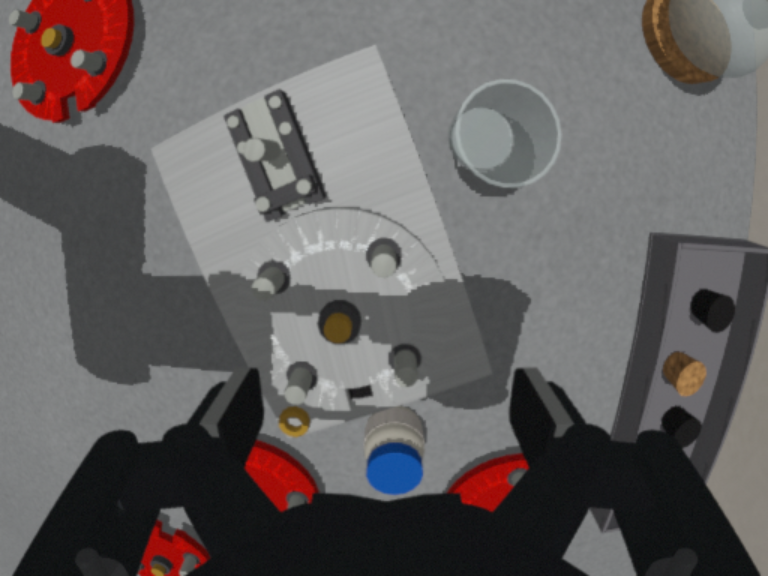

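```bash
cat > h.py <<'E'
import numpy as np,cv2,pickle
def ray(d,u,v,name):
    K=d["intrinsics"];x=(u-K[0,2])/K[0,0];y=(v-K[1,2])/K[1,1]
    if name=="wrist":
        r=np.hypot(x,y); c=np.array([np.sin(r)*x/r,np.sin(r)*y/r,np.cos(r)]) if r>1e-9 else np.array([0,0,1.])
    else: c=np.array([x,y,1.])
    return -d["R"].T@d["t"], d["R"].T@c
def onplane(d,u,v,name,z):
    o,r=ray(d,u,v,name); s=(z-o[2])/r[2]; return (o+s*r)[:2]
def project(d,X,name):
    c=d["R"]@np.asarray(X)+d["t"];K=d["intrinsics"]
    if name=="wrist":
        rr=np.hypot(c[0],c[1]);th=np.arctan2(rr,c[2]);return K[0,0]*th*c[0]/rr+K[0,2],K[1,1]*th*c[1]/rr+K[1,2]
    return K[0,0]*c[0]/c[2]+K[0,2],K[1,1]*c[1]/c[2]+K[1,2]
E
python3 - <<'E'
import pickle,cv2
d=pickle.load(open("wrist0.pkl","rb"));p=d["pixels"][:,:,::-1]
c=p[20:300,90:340];cv2.imwrite("pics/wcrop0.png",cv2.resize(c[40:230,:],None,fx=3,fy=3,interpolation=cv2.INTER_CUBIC))
d=pickle.load(open("scene0.pkl","rb"));p=d["pixels"][:,:,::-1]
cv2.imwrite("pics/scrop0.png",cv2.resize(p[150:260,220:350],None,fx=5,fy=5,interpolation=cv2.INTER_CUBIC))
E
```

```text
(no output)
```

View pics/wcrop0.png

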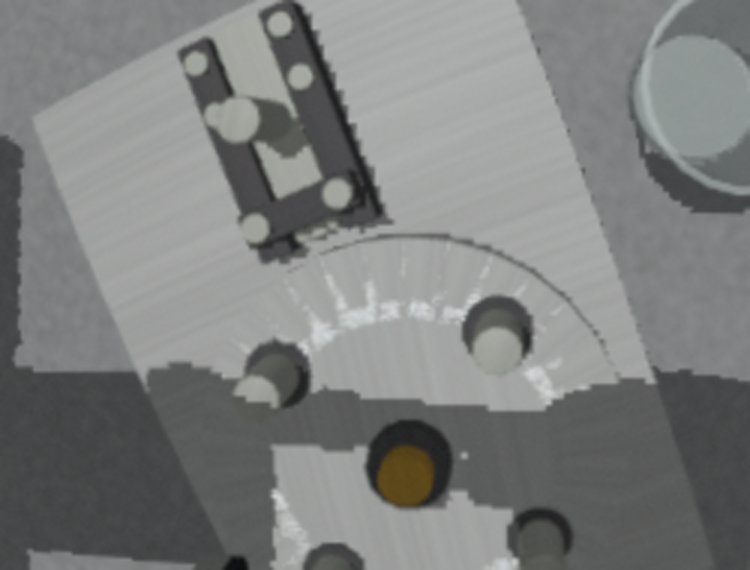

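View pics/scrop0.png

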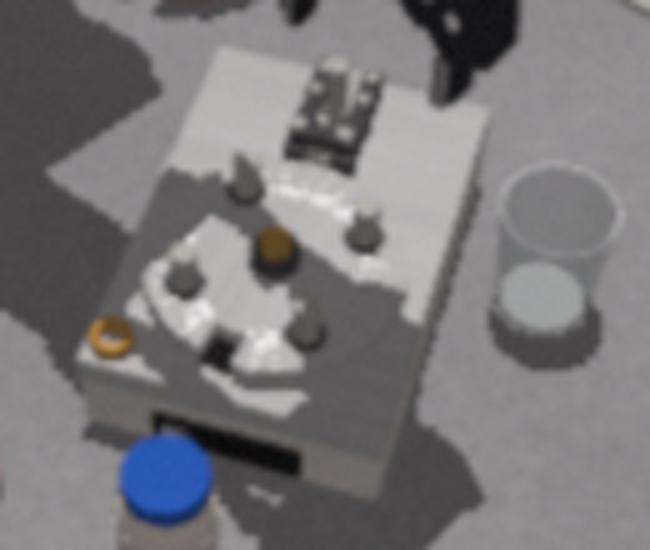

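```bash
python3 - <<'E'
from h import *
d=pickle.load(open("wrist0.pkl","rb"))
P={"pin":(169.3,100,.12),"fit":(225.7,219,.103),"postUR":(256,176.5,.111),"postUL":(176,190,.111),"cornL":(152/1.5,149/1.5,.065),"cornR":(376/1.5,45/1.5,.065),"edgeL1":(147/3+90,378/3+60,.065),"edgeR1":(655/3+90,378/3+60,.065),
"notch":(360/1.5,391/1.5,.079)}
for k,(u,v,z) in P.items(): P[k]=onplane(d,u,v,"wrist",z);print(k,P[k].round(4))
a=lambda p,q:np.degrees(np.arctan2(*(q-p)[::-1]))
print(a(P["fit"],P["pin"]),a(P["edgeL1"],P["cornL"]),a(P["edgeR1"],P["cornR"]),a(P["cornL"],P["cornR"])+90)
print("notch",a(P["fit"],P["notch"]),"UR",a(P["fit"],P["postUR"]),"UL",a(P["fit"],P["postUL"]))
print([np.linalg.norm(P[k]-P["fit"]) for k in ("pin","postUR","postUL","notch")])
E
```

```text
pin [0.4999 0.0827]
fit [ 0.5448 -0.0331]
postUR [0.5747 0.0118]
postUL [ 0.4991 -0.001 ]
cornL [0.401  0.0917]
cornR [0.5689 0.1555]
edgeL1 [ 0.4412 -0.0098]
edgeR1 [ 0.6312 -0.0099]
notch [ 0.5562 -0.094 ]
111.18322335131599 111.62526840301426 110.6498060134663 110.80601891306202
notch -79.36358078192843 UR 56.35442891682992 UL 144.8910727892025
[np.float64(0.12416292360612229), np.float64(0.05390401395566442), np.float64(0.055799232028899685), np.float64(0.06195437977954245)]
```

arm_command --commands '[[3.6, [0.2, -0.8, -1.3], 0.122], [3.6, [0.2, -0.8, -1.3], 0.122], [3.6, [0.2, -0.8, -1.3], 0.122], [3.6, [0.2, -0.8, -1.3], 0.122], [3.6, [0.2, -0.8, -1.3], 0.122], [3.6, [0.2, -0.8, -1.3], 0.122], [3.6, [0.2, -0.8, -1.3], 0.122], [3.6, [0.2, -0.9, -1.0], 0.122], [3.6, [0, 0, 0], 0], [3.6, [0, 0, 0], 0], [3.6, [0, 0, 0], 0]]' --grip_force 20

```text
clock: 1.25
position: [0.5913, -0.0647, 0.1479]
ee_rot: [-0.625, 0.625, 0.331, -0.331]
contact_force: [0.7, 0.1, -0.4]
width: 0.0359
```

```bash
cat > snap.py <<'E'
from rig import manip
import sys,cv2,pickle,numpy as np
tag=sys.argv[1]
s=manip.get_state();print(s["clock"],s["position"].round(4),s["ee_rot"].round(4),s["contact_force"].round(2),s["width"].round(4))
for n in sys.argv[2:]:
    d=manip.get_image(n);pickle.dump(d,open(f"{n}{tag}.pkl","wb"))
    cv2.imwrite(f"pics/{n}{tag}.png",cv2.resize(d["pixels"][:,:,::-1],None,fx=1.5,fy=1.5,interpolation=cv2.INTER_CUBIC))
E
python3 snap.py 1 wrist scene
```

```text
Traceback (most recent call last):
  File "snap.py", line 4, in <module>
    s=manip.get_state();print(s["clock"],s["position"].round(4),s["ee_rot"].round(4),s["contact_force"].round(2),s["width"].round(4))
                                                                                                                 ^^^^^^^^^^^^^^^^
AttributeError: 'float' object has no attribute 'round'
```

```bash
sed -i 's/s\["width"\].round(4)/round(float(s["width"]),4)/' snap.py; python3 snap.py 1 wrist scene
```

```text
1.25 [ 0.5913 -0.0647  0.1479] [-0.6247  0.6249  0.3313 -0.3308] [ 0.66  0.14 -0.4 ] 0.0359
```

View pics/wrist1.png

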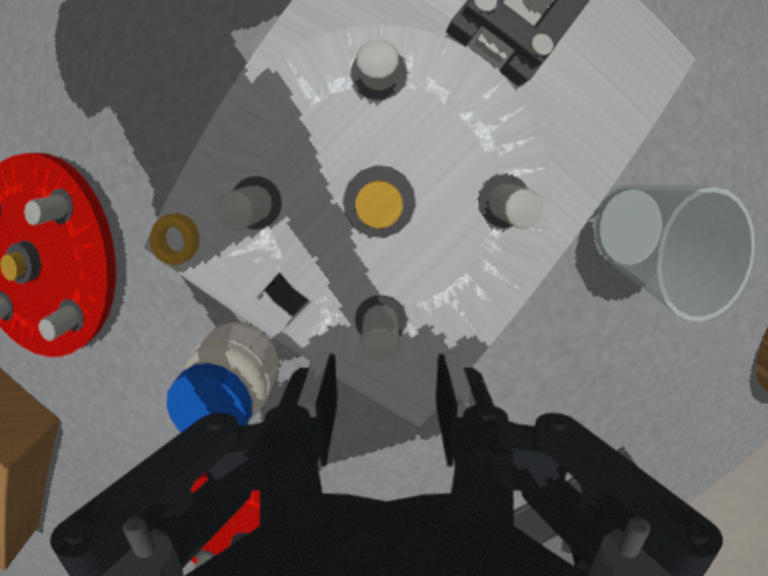

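View pics/scene1.png

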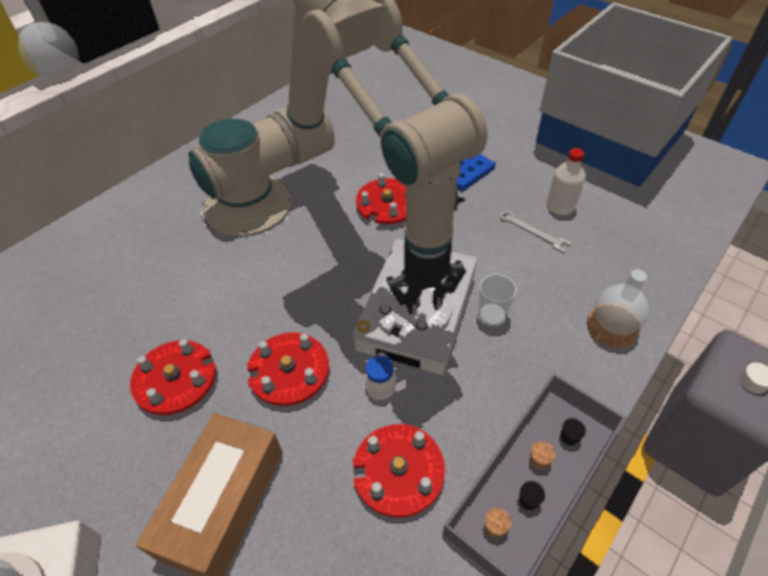

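```bash
python3 - <<'E'
from h import *
d=pickle.load(open("wrist1.pkl","rb"))
P={"fit":(379,205,.103),"opp":(378,58,.111),"left":(234,206,.111),"right":(524,209,.111),"post":(380,340,.111),"n1":(284,276,.081),"n2":(309,297,.081),"n3":(263,292,.081),"n4":(290,315,.081)}
for k,(u,v,z) in P.items(): P[k]=onplane(d,u/1.5,v/1.5,"wrist",z);print(k,P[k].round(4))
c=(P["opp"]+P["post"]+P["left"]+P["right"])/4;print("c",c)
a=lambda p,q:np.degrees(np.arctan2(*(q-p)[::-1]))
for k,o in (("opp",225),("left",-45),("right",135),("post",45)): print(k,a(c,P[k])-o,np.linalg.norm(P[k]-c))
print("notch",a(c,(P["n1"]+P["n2"]+P["n3"]+P["n4"])/4))
s=pickle.load(open("scene1.pkl","rb"))
E
```

```text
fit [ 0.5438 -0.0341]
opp [ 0.4981 -0.0034]
left [ 0.5116 -0.0786]
right [0.5741 0.0113]
post [ 0.5872 -0.0632]
n1 [ 0.5474 -0.0895]
n2 [ 0.562  -0.0859]
n3 [ 0.5478 -0.1026]
n4 [ 0.564  -0.0988]
c [ 0.54273811 -0.03346432]
opp -78.95743320088448 0.05386723507755007
left -79.65442547116193 0.05483316419443574
right -80.01774373092927 0.054661781512482986
post -78.76829336907268 0.053523037014984474
notch -78.30304677868621
```

arm_command --commands '[[3.6, [-0.2, 0, -1.0], 0], [3.6, [0, 0, -1.0], 0], [3.6, [0, 0, -1.0], 0], [3.6, [0, 0, -0.8], 0], [3.6, [0, 0, -0.6], 0], [2.4, [0, 0, 0], 0], [2.4, [0, 0, 0], 0]]'

```text
clock: 2.05
position: [0.5891, -0.0651, 0.1032]
ee_rot: [0.625, -0.625, -0.332, 0.332]
contact_force: [0.5, 0.2, -0.3]
width: 0.0239
```

```bash
python3 snap.py 2 wrist
```

```text
2.05 [ 0.5891 -0.0651  0.1032] [ 0.6246 -0.6245 -0.3315  0.3315] [ 0.53  0.15 -0.27] 0.0239
```

View pics/wrist2.png

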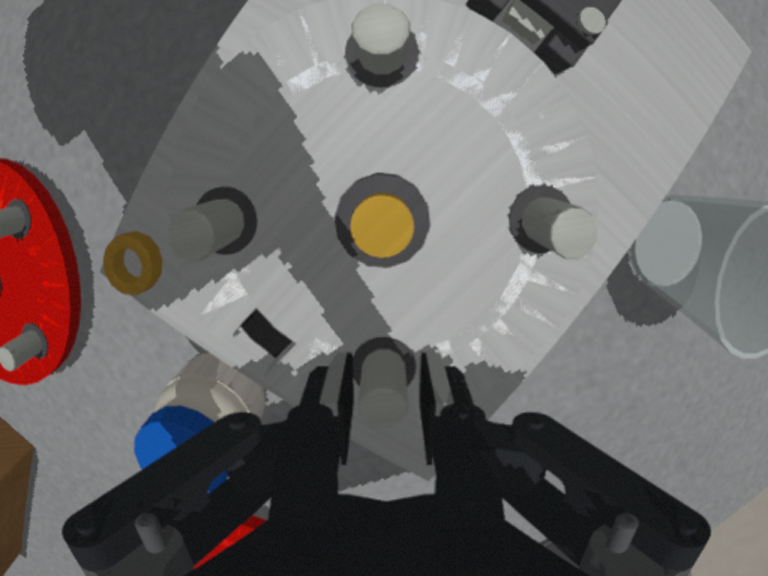

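```bash
python3 - <<'E'
import numpy as np
c=np.array([54.4,-3.4]);p=np.array([58.91,-6.51]);e=np.zeros(2)
for i in range(1,37):
    t=np.radians(-34.6-5*i);q=c+5.5*np.array([np.cos(t),np.sin(t)])
    dl=np.round(q-p,2);p=p+dl
    print([2.4,[float(dl[0]),float(dl[1]),0],-0.0873],end=", ")
    if i%12==0: print()
E
```

```text
[2.4, [-0.27, -0.4, 0], -0.0873], [2.4, [-0.32, -0.35, 0], -0.0873], [2.4, [-0.36, -0.33, 0], -0.0873], [2.4, [-0.37, -0.29, 0], -0.0873], [2.4, [-0.41, -0.26, 0], -0.0873], [2.4, [-0.42, -0.23, 0], -0.0873], [2.4, [-0.44, -0.19, 0], -0.0873], [2.4, [-0.46, -0.14, 0], -0.0873], [2.4, [-0.47, -0.11, 0], -0.0873], [2.4, [-0.47, -0.07, 0], -0.0873], [2.4, [-0.48, -0.02, 0], -0.0873], [2.4, [-0.48, 0.02, 0], -0.0873], 
[2.4, [-0.48, 0.06, 0], -0.0873], [2.4, [-0.47, 0.1, 0], -0.0873], [2.4, [-0.45, 0.14, 0], -0.0873], [2.4, [-0.45, 0.18, 0], -0.0873], [2.4, [-0.43, 0.22, 0], -0.0873], [2.4, [-0.4, 0.25, 0], -0.0873], [2.4, [-0.39, 0.29, 0], -0.0873], [2.4, [-0.35, 0.32, 0], -0.0873], [2.4, [-0.33, 0.36, 0], -0.0873], [2.4, [-0.29, 0.37, 0], -0.0873], [2.4, [-0.26, 0.41, 0], -0.0873], [2.4, [-0.23, 0.42, 0], -0.0873], 
[2.4, [-0.19, 0.44, 0], -0.0873], [2.4, [-0.14, 0.46, 0], -0.0873], [2.4, [-0.11, 0.47, 0], -0.0873], [2.4, [-0.07, 0.47, 0], -0.0873], [2.4, [-0.02, 0.48, 0], -0.0873], [2.4, [0.02, 0.48, 0], -0.0873], [2.4, [0.06, 0.48, 0], -0.0873], [2.4, [0.1, 0.47, 0], -0.0873], [2.4, [0.14, 0.45, 0], -0.0873], [2.4, [0.18, 0.45, 0], -0.0873], [2.4, [0.22, 0.43, 0], -0.0873], [2.4, [0.25, 0.4, 0], -0.0873],
```

First a short push to check the force, then on.

arm_command --commands '[[2.4, [-0.27, -0.4, 0], -0.0873], [2.4, [-0.32, -0.35, 0], -0.0873], [2.4, [-0.36, -0.33, 0], -0.0873], [2.4, [-0.37, -0.29, 0], -0.0873]]'

```text
clock: 2.5
position: [0.5779, -0.0788, 0.1043]
ee_rot: [-0.673, 0.674, 0.218, -0.215]
contact_force: [3.1, 1.4, -0.6]
width: 0.0242
```

arm_command --commands '[[2.4, [-0.41, -0.26, 0], -0.0873], [2.4, [-0.42, -0.23, 0], -0.0873], [2.4, [-0.44, -0.19, 0], -0.0873], [2.4, [-0.46, -0.14, 0], -0.0873], [2.4, [-0.47, -0.11, 0], -0.0873], [2.4, [-0.47, -0.07, 0], -0.0873], [2.4, [-0.48, -0.02, 0], -0.0873], [2.4, [-0.48, 0.02, 0], -0.0873], [2.4, [0, 0, 0], 0]]'

```text
clock: 3.4
position: [0.5413, -0.0897, 0.1046]
ee_rot: [-0.706, 0.707, -0.024, 0.027]
contact_force: [1.7, -1.9, 0.7]
width: 0.0238
```

```bash
python3 snap.py 3 wrist
```

```text
3.4 [ 0.5413 -0.0897  0.1046] [-0.706   0.7073 -0.0237  0.0271] [ 1.67 -1.9   0.67] 0.0238
```

View pics/wrist3.png

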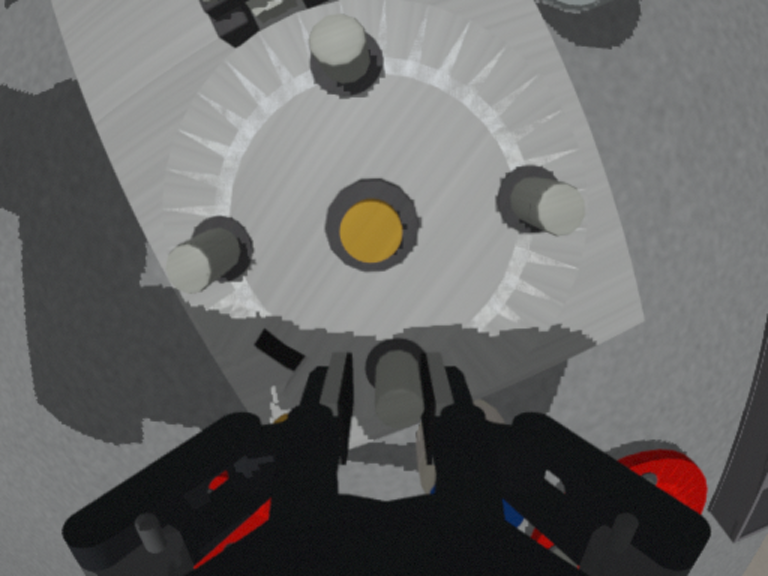

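Works: the post sits between the fingers and follows, contact on the right finger, notch at (280,350). Carry on.

arm_command --commands '[[2.4, [-0.48, 0.06, 0], -0.0873], [2.4, [-0.47, 0.1, 0], -0.0873], [2.4, [-0.45, 0.14, 0], -0.0873], [2.4, [-0.45, 0.18, 0], -0.0873], [2.4, [-0.43, 0.22, 0], -0.0873], [2.4, [-0.4, 0.25, 0], -0.0873], [2.4, [-0.39, 0.29, 0], -0.0873], [2.4, [-0.35, 0.32, 0], -0.0873], [2.4, [-0.33, 0.36, 0], -0.0873], [2.4, [-0.29, 0.37, 0], -0.0873], [2.4, [-0.26, 0.41, 0], -0.0873], [2.4, [-0.23, 0.42, 0], -0.0873]]'

```text
clock: 4.65
position: [0.4946, -0.0591, 0.1041]
ee_rot: [-0.598, 0.6, -0.375, 0.377]
contact_force: [0.2, -5.7, 2.4]
width: 0.0241
```

arm_command --commands '[[2.4, [-0.19, 0.44, 0], -0.0873], [2.4, [-0.14, 0.46, 0], -0.0873], [2.4, [-0.11, 0.47, 0], -0.0873], [2.4, [-0.07, 0.47, 0], -0.0873], [2.4, [-0.02, 0.48, 0], -0.0873], [2.4, [0.02, 0.48, 0], -0.0873], [2.4, [0.06, 0.48, 0], -0.0873], [2.4, [0.1, 0.47, 0], -0.0873], [2.4, [0, 0, 0], 0]]'

```text
clock: 5.55
position: [0.4901, -0.02, 0.1036]
ee_rot: [0.435, -0.436, 0.557, -0.557]
contact_force: [-0.8, -1.6, 1.8]
width: 0.024
```

```bash
python3 snap.py 4 wrist
```

```text
5.55 [ 0.4901 -0.02    0.1036] [ 0.4348 -0.4359  0.5573 -0.5571] [-0.77 -1.61  1.77] 0.024
```

View pics/wrist4.png

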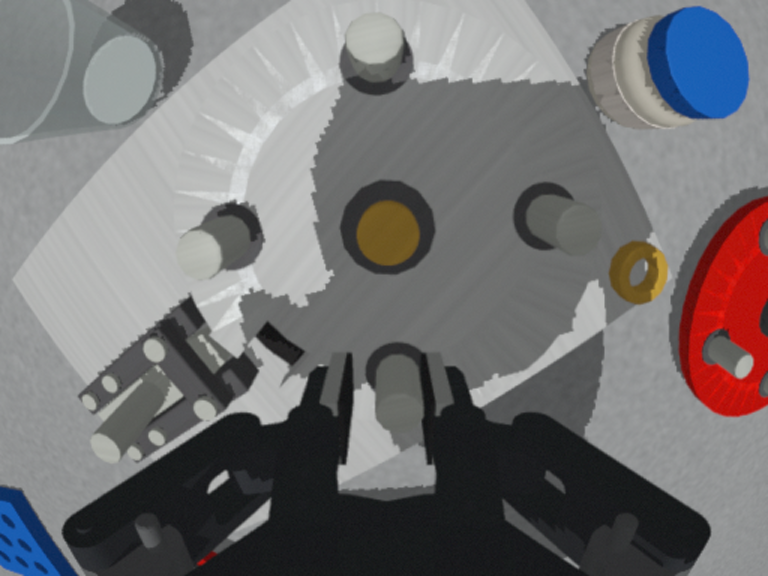

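```bash
cat > m4.py <<'E'
from h import *
d=pickle.load(open("wrist4.pkl","rb"))
P={"fit":(387,232,.103),"opp":(374,36,.111),"left":(198,256,.111),"right":(576,228,.111),"post":(399,405,.111),"pin":(109,441,.12)}
for k,(u,v,z) in P.items(): P[k]=onplane(d,u/1.5,v/1.5,"wrist",z);print(k,P[k].round(4))
c=(P["opp"]+P["post"]+P["left"]+P["right"])/4;print("c",c)
a=lambda p,q:np.degrees(np.arctan2(*(q-p)[::-1]))
for k,o in (("opp",225),("left",-45),("right",135),("post",45)): print(k,(a(c,P[k])-o)%360,np.linalg.norm(P[k]-c))
print("lr",(a(P["right"],P["left"])+45)%360,"op",(a(P["opp"],P["post"])-45)%360)
print("pin",a(c,P["pin"]),a(P["fit"],P["pin"]))
cv2.imwrite("pics/c4.png",cv2.resize(d["pixels"][180:320,40:240,::-1],None,fx=4,fy=4,interpolation=cv2.INTER_CUBIC))
E
python3 m4.py
```

```text
fit [ 0.5443 -0.033 ]
opp [ 0.5978 -0.0428]
left [0.553  0.0209]
right [ 0.5348 -0.0861]
post [ 0.4929 -0.0241]
pin [0.5021 0.0788]
c [ 0.54460616 -0.03302166]
opp 124.56980882156293 0.05411381331956358
left 126.19618508170058 0.054584726596994114
right 124.51742278755546 0.05396691431106898
post 125.21986709364512 0.05251863779345379
lr 125.36158154169453 op 124.8899756096207
pin 110.82165795635063 110.6762829320044
```

View pics/c4.png

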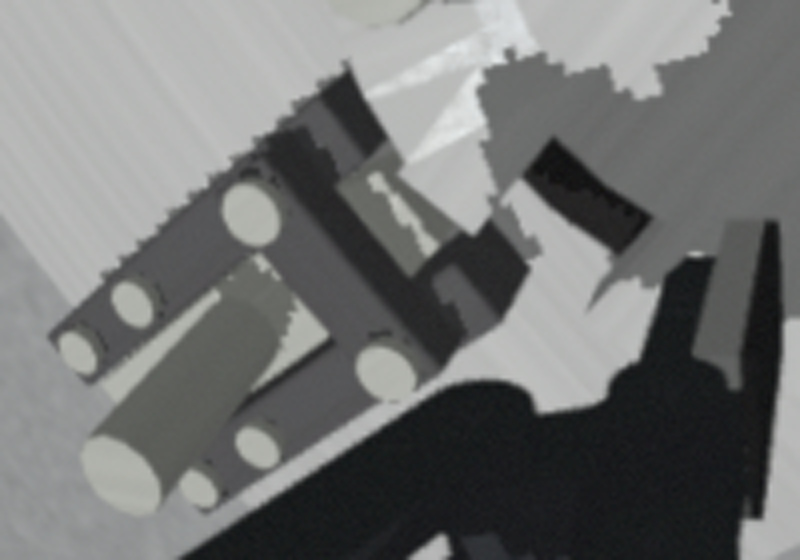

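arm_command --commands '[[2.4, [0.12, 0.32, 0], -0.061], [2.4, [0.11, 0.32, 0], -0.061], [2.4, [0.13, 0.31, 0], -0.061], [2.4, [0.15, 0.32, 0], -0.061], [2.4, [0, 0, 0], 0], [2.4, [0, 0, 0], 0]]'

```text
clock: 6.2
position: [0.4952, -0.0074, 0.1032]
ee_rot: [0.364, -0.365, 0.606, -0.606]
contact_force: [-1.7, -1.7, 2.8]
width: 0.0244
```

```bash
python3 snap.py 5 wrist scene; python3 - <<'E'
import pickle,cv2
d=pickle.load(open("wrist5.pkl","rb"))
cv2.imwrite("pics/c5.png",cv2.resize(d["pixels"][170:320,40:240,::-1],None,fx=4,fy=4,interpolation=cv2.INTER_CUBIC))
E
```

```text
6.2 [ 0.4952 -0.0074  0.1032] [ 0.364  -0.3647  0.6063 -0.6058] [-1.71 -1.69  2.85] 0.0244
```

View pics/wrist5.png

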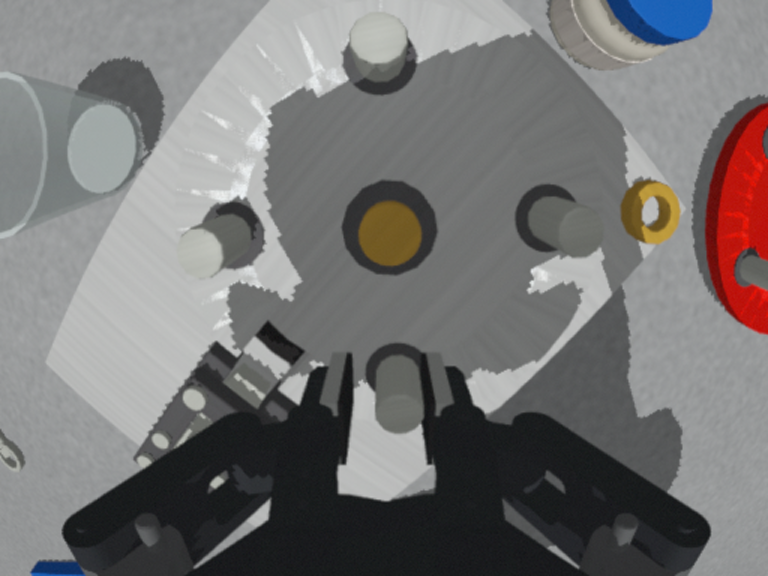

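View pics/c5.png

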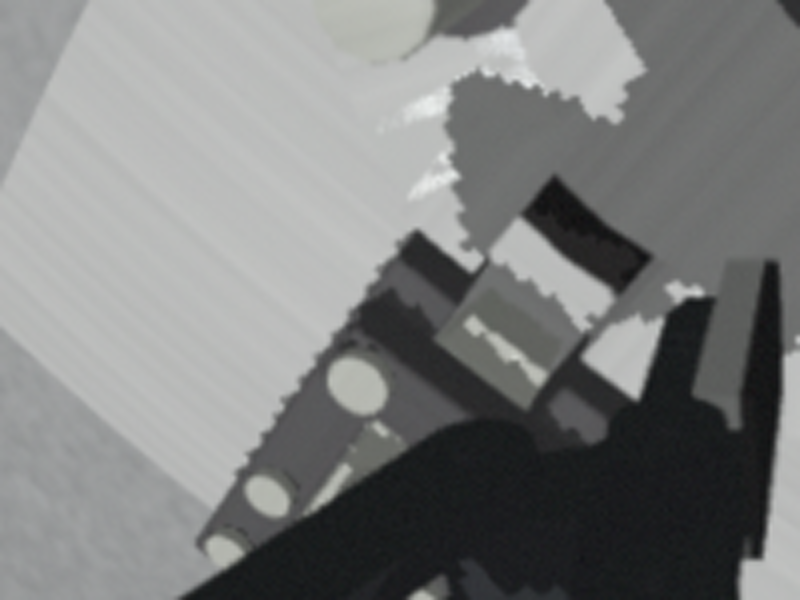

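```bash
python3 - <<'E'
from h import *
d=pickle.load(open("wrist5.pkl","rb"))
P={"fit":(389.5,232,.103),"opp":(378,35,.111),"left":(199,255,.111),"right":(579,231,.111),"post":(399,405,.111),"ninL":(556/4+40,177/4+170,.081),"ninR":(651/4+40,258/4+170,.081)}
# pass in 1.5 units
for k,(u,v,z) in P.items():
    f=1 if k.startswith("n") else 1.5
    P[k]=onplane(d,u/f,v/f,"wrist",z);print(k,P[k].round(4))
c=(P["opp"]+P["post"]+P["left"]+P["right"])/4;print("c",c)
a=lambda p,q:np.degrees(np.arctan2(*(q-p)[::-1]))
for k,o in (("opp",225),("left",-45),("right",135),("post",45)): print(k,(a(c,P[k])-o)%360,np.linalg.norm(P[k]-c))
print("lr",(a(P["right"],P["left"])+45)%360,"op",(a(P["opp"],P["post"])-45)%360)
n=(P["ninL"]+P["ninR"])/2;print("notch",a(c,n),np.linalg.norm(n-c),np.linalg.norm(P["ninL"]-P["ninR"]))
# bolt nose corners
for z in (.075,.079):
  L=onplane(d,438/4+40,335/4+170,"wrist",z);R=onplane(d,527/4+40,411/4+170,"wrist",z)
  m=(L+R)/2;print("bolt nose?",m,np.linalg.norm(L-R),a(c,m),np.linalg.norm(m-c))
E
```

```text
fit [ 0.5443 -0.0334]
opp [ 0.5939 -0.0562]
left [0.5661 0.0169]
right [ 0.5215 -0.0823]
post [ 0.4971 -0.0117]
ninL [0.533  0.0221]
ninR [0.5166 0.0166]
c [ 0.54464856 -0.03332933]
opp 110.12261739142261 0.05425951682378431
left 111.8391117374762 0.0546377788224263
right 109.71549319847523 0.05418631870315813
post 110.59238878176646 0.05223962666601043
lr 110.78170792075873 op 110.35304815911579
notch 110.66598949863442 0.056282723549687684 0.017279693131113442
bolt nose? [0.5098251  0.05380772] 0.018329566709995734 111.78363000036187 0.09383783305424483
bolt nose? [0.51123082 0.05130549] 0.0178528642362844 111.54639982277732 0.09099338885470654
```

arm_command --commands '[[3.6, [0, 0, 0], 0], [3.6, [0, 0, 0], 0], [3.6, [0, 0, 1.0], 0], [3.6, [0, 0, 1.5], 0], [3.6, [0, 0, 2.0], 0], [3.6, [0, 0, 2.0], 0], [0, [0, 0.7, 0.5], 0.143], [0, [0, 0.7, 0], 0.143], [0, [0, 0.7, 0], 0.143], [0, [0, 0.7, 0], 0.143], [0, [-0.1, 0.7, 0], 0.143], [0, [-0.1, 0.7, 0], 0.143]]'

```text
clock: 7.5
position: [0.4942, 0.0352, 0.1741]
ee_rot: [0.584, -0.584, 0.398, -0.399]
contact_force: [-0.6, -0.2, 0.5]
width: 0.0001
```

arm_command --commands '[[0, [0, 0.7, 0], 0.143], [0, [0, 0.7, 0], 0.143], [0, [-0.1, 0.7, 0], 0.143], [0, [0, 0.7, 0], 0.143], [0, [-0.1, 0.7, 0], 0.143], [0, [0, 0.7, 0], 0.143], [0, [-0.1, 0.7, 0], 0.143], [0, [0, 0.7, 0], 0.143], [0, [-0.1, 0.7, 0], 0.143], [0, [0, 0.7, 0], 0.143], [0, [0, 0.5, 0], 0.143], [0, [0, 0, 0], 0]]'

```text
clock: 8.7
position: [0.4901, 0.1104, 0.174]
ee_rot: [0.695, -0.695, -0.131, 0.13]
contact_force: [-0.5, 0.2, 0.0]
width: -0.0
```

```bash
python3 snap.py 6 wrist scene side
```

```text
8.7 [0.4901 0.1104 0.174 ] [ 0.6952 -0.6949 -0.1306  0.1297] [-0.49  0.2   0.05] -0.0
```

View pics/wrist6.png

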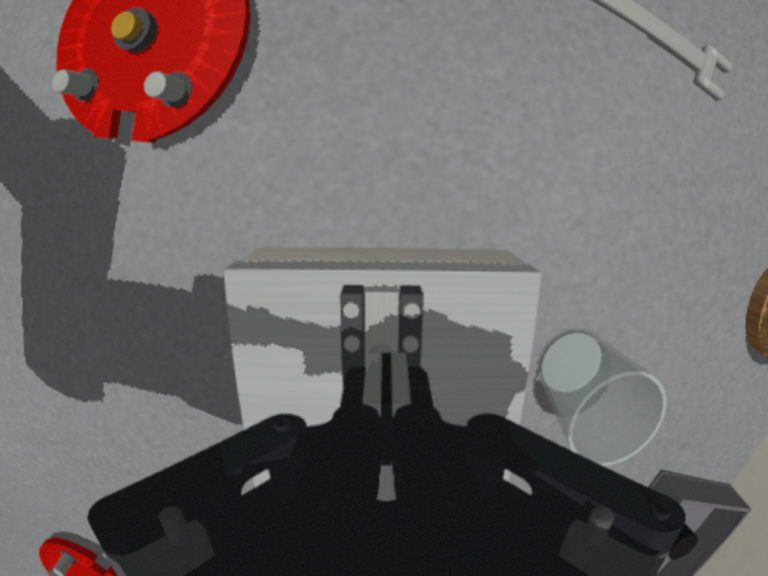

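View pics/scene6.png

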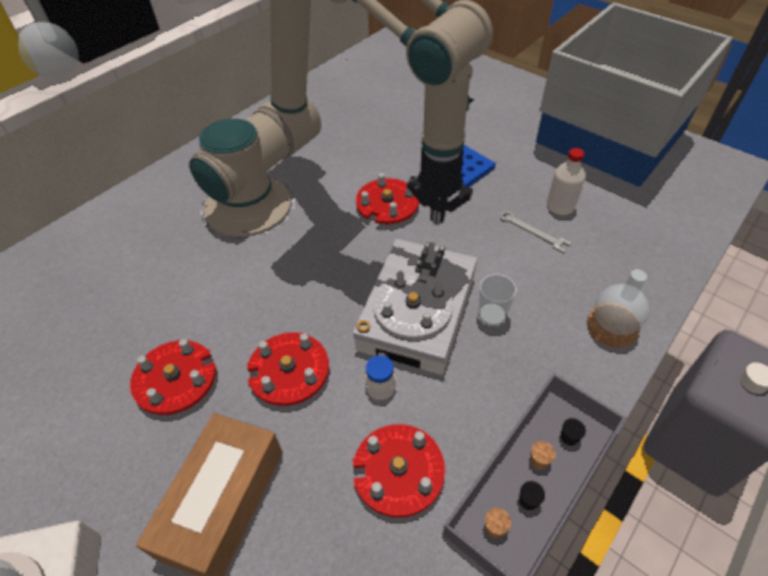

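```bash
python3 - <<'E'
from h import *
ims=[]
for n in ("scene","side"):
    d=pickle.load(open(n+"6.pkl","rb"))
    u,v=project(d,[.4995,.0835,.11],n);print(n,u,v)
    u,v=int(u),int(v)
    ims.append(cv2.resize(d["pixels"][v-35:v+35,u-30:u+30,::-1],None,fx=6,fy=6,interpolation=cv2.INTER_CUBIC));print(u-30,v-35)
cv2.imwrite("pics/c6.png",np.hstack(ims))
E
```

```text
scene 287.77450944377694 164.9329923188928
257 129
side 233.1155471246987 172.6444299499167
203 137
```

View pics/c6.png

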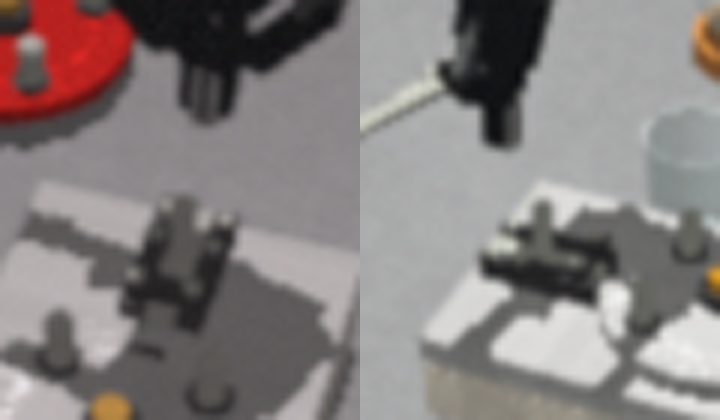

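```bash
python3 - <<'E'
from h import *
for n,u,v in (("scene",257+185/6,129+204/6),("side",203+184/6,137+209/6)):
    d=pickle.load(open(n+"6.pkl","rb"))
    print(n,onplane(d,u,v,n,.12), onplane(d,u,v+2,n,.12))
E
```

```text
scene [0.5001243  0.08221194] [0.50506731 0.0755729 ]
side [0.49534163 0.07603064] [0.48653997 0.0670645 ]
```

arm_command --commands '[[0, [0, 0, -1.5], 0], [0, [0, 0, -1.5], 0], [0, [0, 0, -1.5], 0], [0, [0, 0, -1.2], 0], [0, [0, 0, 0], 0], [0, [0.11, -0.28, 0], 0], [0, [0.11, -0.28, 0], 0], [0, [0, 0, 0], 0], [0, [0, 0, 0], 0]]'

```text
clock: 9.75
position: [0.4925, 0.104, 0.1169]
ee_rot: [-0.695, 0.695, 0.13, -0.129]
contact_force: [-0.4, -0.8, 0.5]
width: -0.0001
```

arm_command --commands '[[0, [0.036, -0.093, 0], 0], [0, [0.036, -0.093, 0], 0], [0, [0.036, -0.093, 0], 0], [0, [0.036, -0.093, 0], 0], [0, [0.036, -0.093, 0], 0], [0, [0.036, -0.093, 0], 0], [0, [0, 0, 0], 0], [0, [0, 0, 0], 0]]'

```text
clock: 10.55
position: [0.4941, 0.0986, 0.1163]
ee_rot: [0.695, -0.695, -0.13, 0.13]
contact_force: [-0.2, 1.2, 1.1]
width: -0.0004
```

```bash
python3 snap.py 7 scene side; python3 - <<'E'
from h import *
ims=[]
for n in ("scene","side"):
    d=pickle.load(open(n+"7.pkl","rb"))
    u,v=project(d,[.4995,.0835,.11],n)
    u,v=int(u),int(v)
    ims.append(cv2.resize(d["pixels"][v-35:v+35,u-30:u+30,::-1],None,fx=6,fy=6,interpolation=cv2.INTER_CUBIC));print(u-30,v-35)
cv2.imwrite("pics/c7.png",np.hstack(ims))
E
```

```text
10.55 [0.4941 0.0986 0.1163] [ 0.6952 -0.695  -0.1298  0.1298] [-0.22  1.23  1.07] -0.0004
257 129
203 137
```

View pics/c7.png

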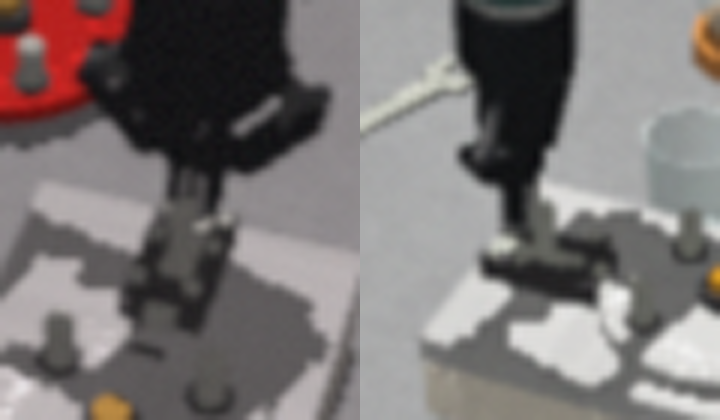

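arm_command --commands '[[0, [0.036, -0.093, 0], 0], [0, [0.036, -0.093, 0], 0], [0, [0.036, -0.093, 0], 0], [0, [0.036, -0.093, 0], 0], [0, [0, 0, 0], 0]]'

```text
clock: 11.15
position: [0.4957, 0.0945, 0.1163]
ee_rot: [-0.695, 0.695, 0.13, -0.13]
contact_force: [-1.4, 1.0, 1.3]
width: -0.0002
```

arm_command --commands '[[0, [0.036, -0.093, 0], 0], [0, [0.036, -0.093, 0], 0], [0, [0, 0, 0], 0]]'

```text
clock: 11.45
position: [0.4963, 0.0927, 0.1163]
ee_rot: [-0.695, 0.695, 0.13, -0.13]
contact_force: [-2.0, 2.3, 1.6]
width: -0.0003
```

arm_command --commands '[[0, [0.036, -0.093, 0], 0], [0, [0, 0, 0], 0]]'

```text
clock: 11.65
position: [0.4967, 0.0919, 0.1163]
ee_rot: [-0.695, 0.695, 0.13, -0.13]
contact_force: [-1.7, 0.9, 1.7]
width: -0.0002
```

arm_command --commands '[[0, [0.036, -0.093, 0], 0], [0, [0, 0, 0], 0]]'

```text
clock: 11.85
position: [0.497, 0.0909, 0.1163]
ee_rot: [-0.695, 0.695, 0.13, -0.13]
contact_force: [0.2, 1.0, 0.7]
width: 0.0
```

arm_command --commands '[[0, [0.036, -0.093, 0], 0], [0, [0, 0, 0], 0]]'

```text
clock: 12.05
position: [0.4974, 0.09, 0.1163]
ee_rot: [-0.695, 0.695, 0.13, -0.13]
contact_force: [-0.4, 1.6, 0.7]
width: 0.0
```

arm_command --commands '[[0, [0.036, -0.093, 0], 0], [0, [0, 0, 0], 0]]'

```text
clock: 12.25
position: [0.4978, 0.0891, 0.1163]
ee_rot: [-0.695, 0.695, 0.13, -0.13]
contact_force: [-1.5, 0.5, 0.2]
width: -0.0001
```

arm_command --commands '[[0, [0.036, -0.093, 0], 0], [0, [0, 0, 0], 0]]'

```text
clock: 12.45
position: [0.4981, 0.0881, 0.1163]
ee_rot: [-0.695, 0.695, 0.13, -0.13]
contact_force: [-1.0, 1.2, 0.1]
width: -0.0001
```

arm_command --commands '[[0, [0.036, -0.093, 0], 0], [0, [0, 0, 0], 0]]'

```text
clock: 12.65
position: [0.4985, 0.0872, 0.1163]
ee_rot: [-0.695, 0.695, 0.13, -0.13]
contact_force: [-0.4, 1.6, 0.9]
width: -0.0002
```

arm_command --commands '[[0, [0.018, -0.047, 0], 0], [0, [0.018, -0.047, 0], 0], [0, [0, 0, 0], 0]]'

```text
clock: 12.95
position: [0.4988, 0.0864, 0.1163]
ee_rot: [-0.695, 0.695, 0.13, -0.13]
contact_force: [-1.3, 1.9, 0.2]
width: -0.0001
```

arm_command --commands '[[0, [0.018, -0.047, 0], 0], [0, [0.018, -0.047, 0], 0], [0, [0, 0, 0], 0]]'

```text
clock: 13.25
position: [0.4992, 0.0854, 0.1163]
ee_rot: [-0.695, 0.695, 0.13, -0.13]
contact_force: [-1.7, 1.2, 1.2]
width: 0.0003
```

arm_command --commands '[[0, [0.018, -0.047, 0], 0], [0, [0.018, -0.047, 0], 0], [0, [0, 0, 0], 0]]'

```text
clock: 13.55
position: [0.4996, 0.0844, 0.1163]
ee_rot: [-0.695, 0.695, 0.13, -0.13]
contact_force: [-1.0, 1.1, 1.0]
width: 0.0001
```

arm_command --commands '[[0, [0.018, -0.047, 0], 0], [0, [0, 0, 0], 0]]'

```text
clock: 13.75
position: [0.4997, 0.084, 0.1163]
ee_rot: [-0.695, 0.695, 0.13, -0.13]
contact_force: [-1.9, 0.8, 0.8]
width: 0.0001
```

Force is still only sliding friction; a quick look, then on.

```bash
python3 snap.py 8 scene side; python3 - <<'E'
from h import *
ims=[]
for n in ("scene","side"):
    d=pickle.load(open(n+"8.pkl","rb"))
    u,v=project(d,[.4995,.0835,.11],n)
    u,v=int(u),int(v)
    ims.append(cv2.resize(d["pixels"][v-35:v+35,u-30:u+30,::-1],None,fx=6,fy=6,interpolation=cv2.INTER_CUBIC))
cv2.imwrite("pics/c8.png",np.hstack(ims))
E
```

```text
13.75 [0.4997 0.084  0.1163] [-0.6951  0.6951  0.1299 -0.1299] [-1.91  0.77  0.82] 0.0001
```

View pics/c8.png

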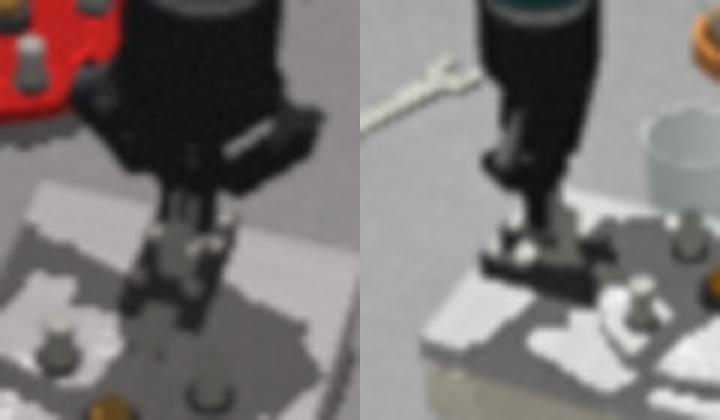

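The pin moves with the fingers (scene crop 175,240; side crop 565,225) towards the bridge. On in 0.5 mm steps.

arm_command --commands '[[0, [0.018, -0.047, 0], 0], [0, [0.018, -0.047, 0], 0], [0, [0, 0, 0], 0]]'

```text
clock: 14.15
position: [0.5001, 0.0832, 0.1163]
ee_rot: [0.695, -0.695, -0.13, 0.13]
contact_force: [-2.1, 1.6, 1.3]
width: 0.0001
```

arm_command --commands '[[0, [0.018, -0.047, 0], 0], [0, [0.018, -0.047, 0], 0], [0, [0, 0, 0], 0]]'

```text
clock: 14.45
position: [0.5001, 0.083, 0.1163]
ee_rot: [0.696, -0.694, -0.129, 0.13]
contact_force: [-3.0, 4.9, 1.5]
width: -0.0001
```

arm_command --commands '[[0, [0.018, -0.047, 0], 0], [0, [0.018, -0.047, 0], 0], [0, [0, 0, 0], 0]]'

```text
clock: 14.75
position: [0.5001, 0.0829, 0.1163]
ee_rot: [0.696, -0.694, -0.129, 0.13]
contact_force: [-3.0, 7.6, 2.2]
width: 0.0002
```

arm_command --commands '[[0, [0.018, -0.047, 0], 0], [0, [0.018, -0.047, 0], 0], [0, [0, 0, 0], 0]]'

```text
clock: 15.05
position: [0.5002, 0.0828, 0.1163]
ee_rot: [0.697, -0.693, -0.129, 0.13]
contact_force: [-3.0, 9.8, 2.7]
width: -0.0001
```

arm_command --commands '[[0, [0.018, -0.047, 0], 0], [0, [0.018, -0.047, 0], 0], [0, [0.018, -0.047, 0], 0], [0, [0, 0, 0], 0]]'

```text
clock: 15.45
position: [0.5002, 0.0826, 0.1163]
ee_rot: [0.698, -0.692, -0.128, 0.129]
contact_force: [-4.1, 14.0, 2.9]
width: 0.0001
```

```bash
python3 snap.py 9 side scene; python3 - <<'E'
from h import *
ims=[]
for n in ("scene","side"):
    d=pickle.load(open(n+"9.pkl","rb"))
    u,v=project(d,[.506,.065,.09],n)
    u,v=int(u),int(v)
    ims.append(cv2.resize(d["pixels"][v-25:v+25,u-20:u+20,::-1],None,fx=9,fy=9,interpolation=cv2.INTER_CUBIC))
cv2.imwrite("pics/c9.png",np.hstack(ims))
E
```

```text
15.45 [0.5002 0.0826 0.1163] [ 0.698  -0.6924 -0.1285  0.1295] [-4.14 13.96  2.93] 0.0001
```

View pics/c9.png

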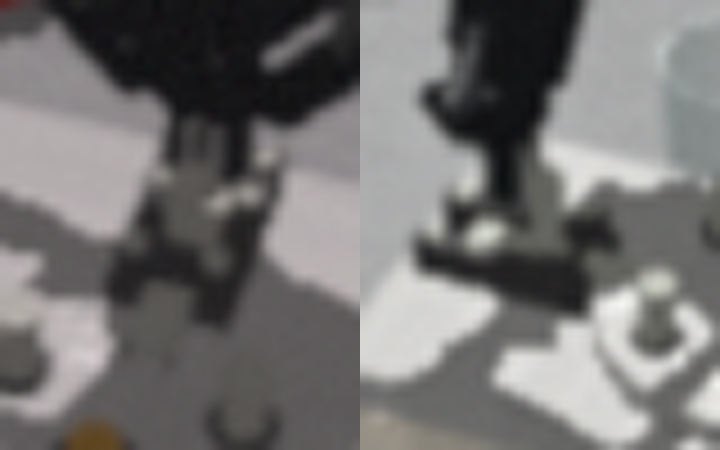

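arm_command --commands '[[0, [0.009, -0.023, 0], 0], [0, [0, 0, 0], 0], [0, [0, 0, 0], 0], [0, [0, 0, 0], 0], [0, [0, 0, 0], 0], [0, [0, 0, 0], 0]]'

```text
clock: 16.15
position: [0.5002, 0.0826, 0.1164]
ee_rot: [0.698, -0.692, -0.129, 0.129]
contact_force: [-5.1, 14.2, 3.6]
width: 0.0002
```

arm_command --commands '[[0, [0, 0, 0], 0], [0, [0, 0, 0], 0], [0, [0, 0, 0], 0], [0, [0, 0, 0], 0], [0, [0, 0, 0], 0], [0, [0, 0, 0], 0], [0, [0, 0, 0], 0]]'

```text
clock: 16.85
position: [0.5002, 0.0826, 0.1164]
ee_rot: [0.698, -0.692, -0.129, 0.129]
contact_force: [-5.0, 14.0, 3.4]
width: 0.0
```

arm_command --commands '[[0, [-0.07, 0.19, 0], 0], [0, [-0.14, 0.37, 0], 0], [0, [-0.18, 0.47, 0], 0], [0, [-0.25, 0.65, 0], 0], [0, [-0.25, 0.65, 0], 0], [0, [0, 0, 2.0], 0], [0, [0, 0, 3.0], 0], [0, [0, 1.5, 3.0], 0], [0, [0, 3.0, 2.0], 0], [0, [0, 4.0, 0], 0], [0, [0, 0, 0], 0]]'

```text
clock: 17.95
position: [0.4933, 0.191, 0.2174]
ee_rot: [0.696, -0.694, -0.132, 0.13]
contact_force: [-0.8, -1.6, -0.1]
width: 0.0
```

arm_command --commands '[[0, [0, -4, 2], 0], [0, [0, -4, 2], 0], [0, [0.5, -4, 2], 0], [0, [0.5, -4, 0], 0], [0, [0.5, -4, 0], 0], [0, [0, -3, 0], 0], [0, [0, -3, 0], 0], [0, [0, 0, 0], 0], [0, [0, 0, 0], 0]]'

```text
clock: 18.85
position: [0.5074, -0.0736, 0.2759]
ee_rot: [0.695, -0.695, -0.129, 0.13]
contact_force: [0.6, 0.5, 0.2]
width: 0.0003
```

```bash
python3 snap.py 10 wrist scene; python3 - <<'E'
from h import *
d=pickle.load(open("wrist10.pkl","rb"))
u,v=project(d,[.515,.05,.085],"wrist");print(u,v);u,v=int(u),int(v)
cv2.imwrite("pics/c10.png",cv2.resize(d["pixels"][max(v-60,0):v+60,max(0,u-75):u+75,::-1],None,fx=5,fy=5,interpolation=cv2.INTER_CUBIC))
E
```

```text
18.85 [ 0.5074 -0.0736  0.2759] [ 0.6954 -0.695  -0.1289  0.1295] [0.56 0.47 0.16] 0.0003
305.07159827170904 71.4117726537313
```

View pics/wrist10.png

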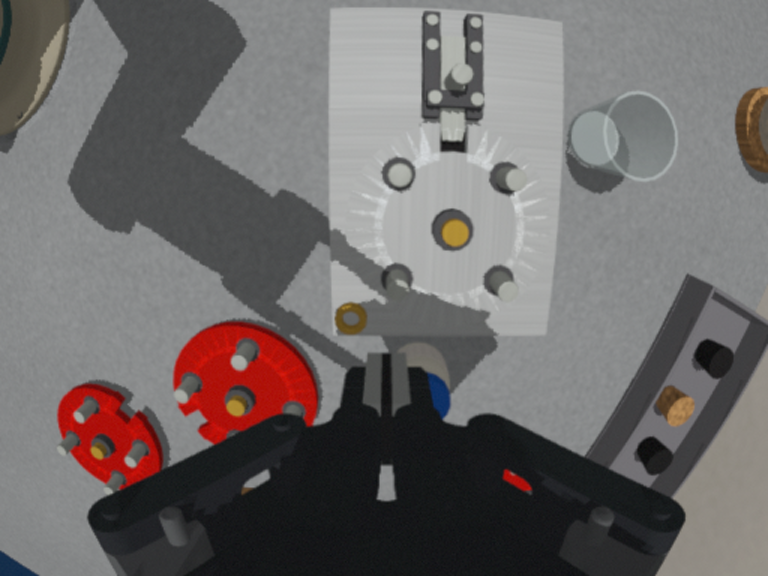

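View pics/c10.png

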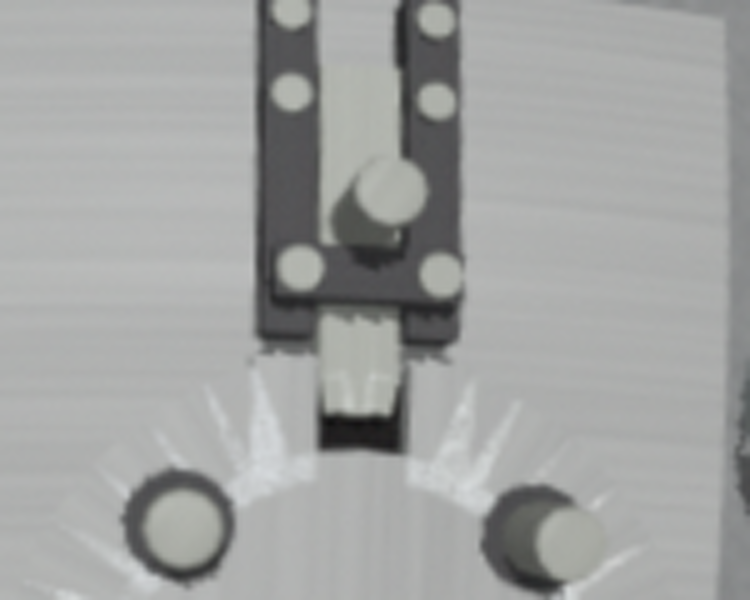

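View pics/scene10.png

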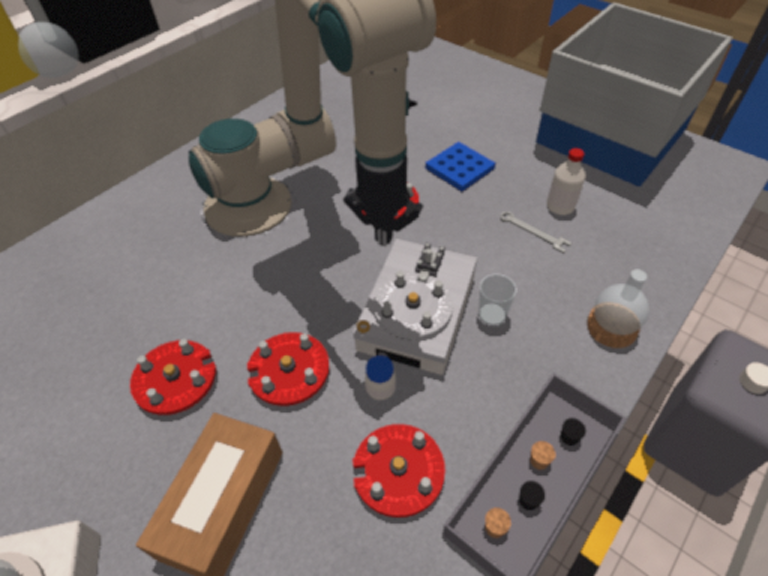

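```bash
python3 -c "
from rig import manip
print(manip.sign_off())"
```

```text
the job is handed in; nothing more can be done
None
```

The bolt is in the notch, up against its stop, and the job was handed in at about 19 s of the 72 s allowed.

- **Lid:** I turned it about 170° clockwise with the open fingers loosely around one post. Contact force read at the end of each move stayed below about 7 N. The lid finished at about 110.6°, against a bolt axis of about 111°.
- **Bolt:** I pushed the pin from behind with the fingers shut. It slid with about 2 N and met the stop after roughly 18 mm. That travel is worked out from the tool position, not measured directly.
- **Press:** I held it at the stop with about 15 N for about 1.3 s, judged from the force readings at the end of each move; the highest was about 15 N. I then backed off and lifted clear.

The last pictures show the nose well inside the notch and the pin against the bridge. The other items in view look unmoved, judged by eye and not measured. The side camera's estimate of the pin position was about 7 mm off the other views, so I did not use it. No other check failed.

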